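Find the fullest tin by feel and hold it up

TASK

Three tins on the counter look just alike, but one is fuller than the others: heft all three in turn, from the robot's left to its right, lifting each upright a few centimetres clear of the board to feel its weight and standing it back in its own place before the next (the last may stay in the gripper if it is the heaviest). Finish while holding the heaviest tin up, still and upright in the gripper with its foot about 15 cm or more above the board, and do not put it down. The other two stand upright where they were, and the shaker, plate, ladle and drainer are left alone.

Things in the scene. Friction and masses are not known exactly. Their poses are not given: they have to be found in the camera images.
- tin_a_center (a point): one of three identical closed round metal tins, 60 mm diameter, 110 mm tall, flat top, standing; the point is the tin's centre, 55 mm above its foot, z along its axis; this is the left one as the robot sees them (+y is left). Tins are shut for good, 0.15 to 0.7 kg; the heaviest, any of the three, outweighs the next by 0.15 kg or more
- tin_b_center (a point): one of three identical closed round metal tins, 60 mm diameter, 110 mm tall, flat top, standing; the point is the tin's centre, 55 mm above its foot, z along its axis; this is the middle one as the robot sees them (+y is left)
- tin_c_center (a point): one of three identical closed round metal tins, 60 mm diameter, 110 mm tall, flat top, standing; the point is the tin's centre, 55 mm above its foot, z along its axis; this is the right one as the robot sees them (+y is left)
- table: the counter: a white painted wooden board, 1400 x 1700 mm, top surface at z = 0, clear around the tins
- shaker_center (a point): bystander: glass salt shaker with steel twist top, 42 mm diameter, 75 mm tall, standing; the point is its centre, 37 mm up
- plate: bystander: white enamel plate lying flat, 200 mm diameter, 22 mm high; origin at the centre of its underside
- ladle: bystander: steel ladle lying along its y axis, about 340 mm long, cup (80 mm wide, 32 mm high) at the -y end; origin on the board at mid-length
- drainer: fixed bystander: green plastic dish drainer, 300 x 240 mm (x, y), 70 mm high, with a plate standing in it up to 195 mm; origin at the centre of its underside
Mind the look-alikes: they are no part of the job. Leave any green or orange look-alike of the part that bears tin_c_center alone.

How it is judged:
By the outcome, as a careful person would: the job done as asked, in the order asked, and still so for the second after the job is handed in, while the arm keeps its last pose, push and grip.
It also fails if it takes over 69 s, if anything falls off the work surface, if the arm or the gripper's body presses on something with over 40 N, if the wrist force passes 120 N, or if a joint passes its speed limit or range.

ROBOT

A 6-joint arm with a two-finger parallel gripper is mounted at the origin on the work surface. World frame = base frame: x ahead of the robot, y to its left, z up, the work surface at z = 0. Lengths are in m, angles in rad, forces in N, time in s.
With the tool pointing down it reaches from about 0.35 to 0.85 m from the base axis. Payload 8.1 kg.
Tool frame: the origin (TCP) lies at the very end of the fingers, on their centre line; the grasp point (between the pads) lies 19 mm behind it; z points along the fingers, y is the direction in which the jaws open and shut (so a half turn about z gives the same grasp; the last joint's range is limited). The gripper opens to 85 mm and grips with 20 to 120 N. Pads are 22 mm wide; open, the fingers measure 114 mm over their backs; the gripper's body (76 mm by 85 mm) begins 54 mm behind the grasp point. The pads swing forward as they close: fully open they stand 13 mm farther back than shut.
Start: joints at [1.041, 0.13, 1.488, -0, 1.523, -0.085], TCP at [0.258, 0.542, 0.231] pointing down, gripper open.
Joint ranges: [-2.96, 2.96], [-0.89, 2.26], [0.02, 2.5], [-1.34, 4.48], [0, 2.73], [-2.66, 2.66]. Speed limits (rad/s): [2.39, 2.39, 2.79, 3.14, 3.14, 3.14].

INTERFACE

Orientations are given as a 3x3 rotation matrix whose columns are the frame's x, y, z axes.
In Python, from workcell import env, vision gives the robot as it stands.
- The arm moves only by the shell command python3 -m creep 'ROWS' [OPENING] [FORCE]. ROWS is JSON, a list of rows, each an object with "linear": the shift along the world's x, y, z in cm, a list of three; "yaw": the turn about the world's z in rad. In form: [{"linear": [dx, dy, dz], "yaw": yaw}, ...]. A call has 1 to 12 rows; each row is the pose to reach, as a shift and turn from the pose commanded when the call began; what a row does not reach only later rows make up. A row lasts 1/8 s, in which the tool goes at most 62.5 mm and 10.7 degrees, less where a joint would pass 70% of its speed; a pose out of reach is approached as far as the arm can. A call with a gripper value outside its range is refused whole. OPENING is the opening, from 0 (shut) to 1 (fully open), set as the call begins (- or left out, the last holds). The fingers move at their own pace and stop on an object; FORCE is the grip in N (left out, the last holds). Time passes only in rows, so rows that repeat a pose let the fingers close. It gives the time, the measured TCP pose, the force and the opening at its end, in the units of the state.
- env.sense(): the state, without advancing time (a new reading comes with each control period).
- vision.camera(name): name is "side" or "top"; returns the picture (480x640x3 uint8, red, green, blue); there is no depth.
- vision.get_calibration(name): a dict with "K" (3x3 intrinsics, pixels), "k1" (the pictures are not rectified: a ray, as slopes to the right and down, at radius r is drawn at 1 + k1 r^2 times it, then the intrinsics apply), "extrinsics" (4x4, takes a point from world to camera coordinates). Camera axes: x right, y down, z forward; pixel columns grow to the right and rows downward; lengths in m; the calibration is good to about 2 mm. A picture is of the moment at which its call begins. get_calibration takes no time and is no camera call.
- env.sign_off(): hands the job in, once; it reports no verdict.
The state is a dict: "t": time; "qpos": joint angles; "joint_velocities": joint speeds; "joint_efforts": joint torques, N m; "tool_pos": TCP position; "tool_rot": TCP orientation; "ft_force": force on the tool from outside, world axes, zero at the start; "torque": the same for the moment, N m; "grip_width": finger opening in m.
Only numpy, scipy, OpenCV 4.12 (cv2) and the standard library are available. Lean on these libraries where they do the work, as an engineer would, in place of code of your own. Each camera call takes 0.05 s, during which the arm holds its last target. There are 200 camera calls.

## Working session

There is one attempt and no reset: what is moved stays moved. The work goes in short steps, Python scripts to look and compute and a shell command to move; the robot and the scene stay as the last step left them, time stands still between calls to the robot, and variables do not carry over. Pictures are saved under pics/ and viewed, about 8 in all and at most 12, crops included, and the job is handed in when it is done.

```bash
mkdir -p pics; python3 - <<'E'
from workcell import env, vision
import cv2
for n in("top","side"):
    cv2.imwrite(f"pics/{n}0.png",vision.camera(n)[:,:,::-1]); c=vision.get_calibration(n); print(n,c)
s=env.sense(); print(s)
E
```

```text
top {'K': array([[573.00110132,   0.        , 309.2504799 ],
       [  0.        , 573.00110132, 246.44994647],
       [  0.        ,   0.        ,   1.        ]]), 'k1': -0.13014838479357174, 'extrinsics': array([[-2.27235127e-02, -9.99725443e-01, -5.71668986e-03,
        -1.19943042e-02],
       [-9.78137496e-01,  2.34144274e-02, -2.06636889e-01,
         6.14171666e-01],
       [ 2.06714008e-01,  8.96192738e-04, -9.78400999e-01,
         1.64152073e+00],
       [ 0.00000000e+00,  0.00000000e+00,  0.00000000e+00,
         1.00000000e+00]])}
side {'K': array([[566.51412162,   0.        , 315.57777367],
       [  0.        , 566.51412162, 240.35612375],
       [  0.        ,   0.        ,   1.        ]]), 'k1': 0.029917264261241326, 'extrinsics': array([[-0.93349216, -0.35831109,  0.01433721,  0.55364429],
       [-0.24748191,  0.61478954, -0.74885681,  0.2104683 ],
       [ 0.25950933, -0.70260016, -0.66257673,  1.64212735],
       [ 0.        ,  0.        ,  0.        ,  1.        ]])}
{'t': 0.1, 'qpos': array([ 1.04058893e+00,  1.31143830e-01,  1.48920443e+00, -1.61435291e-05,
        1.52300824e+00, -8.53791024e-02]), 'joint_velocities': array([ 0.00025523, -0.00107608, -0.00495572,  0.0004235 ,  0.00171181,
        0.00023738]), 'joint_efforts': array([ 1.48687453e-03, -5.70945525e+01, -5.01943839e+01, -1.55131402e-04,
        8.03947449e-03,  1.76017085e-05]), 'tool_pos': array([0.25789296, 0.54117521, 0.23029588]), 'tool_rot': array([[-9.02684842e-01,  4.30301412e-01, -8.78089370e-04],
       [ 4.30302287e-01,  9.02683555e-01, -1.52983182e-03],
       [ 1.34348040e-04, -1.75879986e-03, -9.99998444e-01]]), 'ft_force': array([-0.08543993, -0.71597424,  0.48614769]), 'torque': array([ 0.01458977,  0.01956509, -0.00128727]), 'grip_width': 0.0858116579793051}
```

View pics/top0.png

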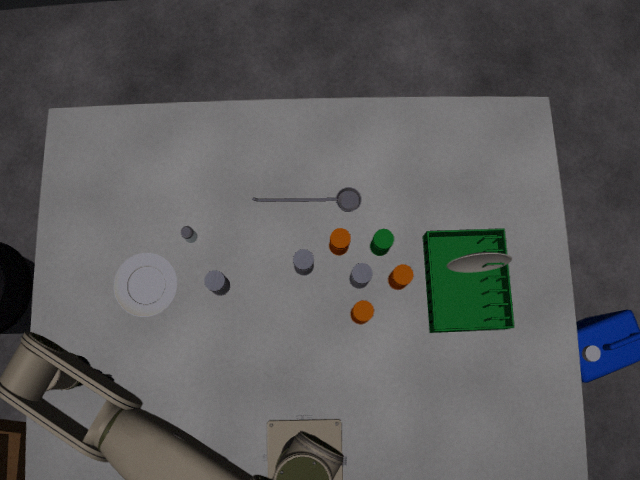

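View pics/side0.png

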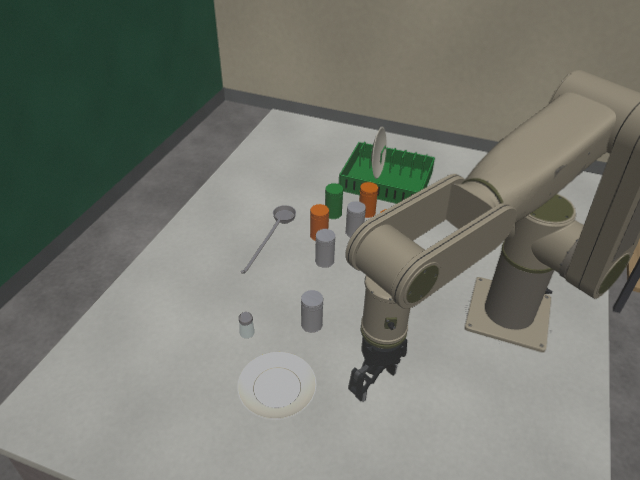

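The grey tins in the top view are at about (217,282), (303,261) and (361,275). Things that could be mistaken for them are the orange cans at (340,241), (401,276) and (362,311), the green can at (382,241), and the small shaker at (188,233). I choose the three grey ones and check them in one close crop.

```bash
cat > h.py <<'E'
from workcell import env, vision
import cv2, numpy as np
def ray(n,u,v):
    c=vision.get_calibration(n);K=c["K"];E=c["extrinsics"]
    d=np.array([(u-K[0,2])/K[0,0],(v-K[1,2])/K[1,1]]);x=d.copy()
    for _ in range(20): x=d/(1+c["k1"]*(x@x))
    R=E[:3,:3]; return -R.T@E[:3,3], R.T@np.r_[x,1]
def onz(n,u,v,z):
    o,d=ray(n,u,v); return o+d*(z-o[2])/d[2]
def proj(n,p):
    c=vision.get_calibration(n);q=c["extrinsics"]@np.r_[p,1];x=q[:2]/q[2]
    return c["K"][:2,:2]@(x*(1+c["k1"]*(x@x)))+c["K"][:2,2]
E
python3 - <<'E'
import cv2
i=cv2.imread("pics/top0.png")[215:345,195:425]
cv2.imwrite("pics/crop1.png",cv2.resize(i,None,fx=3.4,fy=3.4,interpolation=cv2.INTER_CUBIC))
E
```

```text
(no output)
```

View pics/crop1.png

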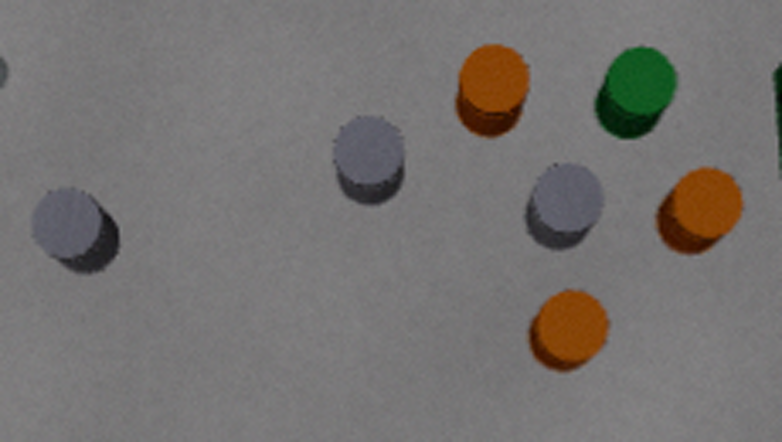

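The crop shows three grey tins, with top centres at crop (68,223), (369,150) and (567,199). Orange cans are at (495,79), (707,203) and (570,325), and a green one is at (641,81).

```bash
python3 - <<'E'
from h import *
P={}
for k,(u,v) in dict(A=(68,223),B=(369,150),C=(567,199),o1=(495,79),o2=(707,203),o3=(570,325),g=(641,81)).items():
    P[k]=onz("top",195+(u+.5)/3.4-.5,215+(v+.5)/3.4-.5,.11);print(k,P[k].round(3), "side px of top", proj("side",P[k]).round(0))
c=P['C']
for k in('o1','o2','o3','g','B'):
    d=(P[k]-c)[:2];print(k,np.linalg.norm(d).round(3),np.degrees(np.arctan2(d[1],d[0])).round(0))
s=env.sense();R=s['tool_rot'];print("jaw axis deg",np.degrees(np.arctan2(R[1,1],R[0,1])),s['tool_pos'])
E
```

```text
A [0.511 0.248 0.11 ] side px of top [312. 297.]
B [ 0.568 -0.008  0.11 ] side px of top [325. 235.]
C [ 0.522 -0.174  0.11 ] side px of top [356. 207.]
o1 [ 0.627 -0.117  0.11 ] side px of top [319. 209.]
o2 [ 0.516 -0.293  0.11 ] side px of top [369. 187.]
o3 [ 0.416 -0.172  0.11 ] side px of top [388. 215.]
g [ 0.623 -0.242  0.11 ] side px of top [334. 188.]
o1 0.12 29.0
o2 0.119 -93.0
o3 0.106 179.0
g 0.121 -34.0
B 0.172 74.0
jaw axis deg 64.51326771259309 [0.25789296 0.54117521 0.23029588]
```

The side view agrees with all three tops. The current jaw axis of 64° also passes between C's neighbours, so no yaw is needed. Next, go above A.

```bash
python3 -m creep '[{"linear":[1.5,-1.7,0],"yaw":0},{"linear":[4.5,-5.2,0],"yaw":0},{"linear":[8.5,-9.8,0],"yaw":0},{"linear":[12.5,-14.5,0],"yaw":0},{"linear":[16.5,-19,0],"yaw":0},{"linear":[20.5,-23.7,-1],"yaw":0},{"linear":[23.5,-27.2,-2],"yaw":0},{"linear":[25.3,-29.3,-3],"yaw":0},{"linear":[25.3,-29.3,-4],"yaw":0},{"linear":[25.3,-29.3,-4],"yaw":0},{"linear":[25.3,-29.3,-4],"yaw":0}]' 1 60
python3 - <<'E'
from h import *
a=vision.camera("side")[230:360,250:430,::-1];b=vision.camera("top")[220:350,150:330,::-1]
cv2.imwrite("pics/a.png",cv2.resize(np.hstack([a,b]),None,fx=2.2,fy=2.2,interpolation=cv2.INTER_CUBIC))
s=env.sense();print(s['tool_pos'],s['ft_force'],s['t'])
E
```

```text
t: 1.48
tool_pos: [0.5107, 0.2493, 0.1916]
tool_rot: [[-0.903, 0.429, 0.0], [0.429, 0.903, 0.0], [0.0, 0.0, -1.0]]
ft_force: [0.8, -0.2, 0.4]
grip_width: 0.0853
[0.51093478 0.24949879 0.19197897] [ 0.30487435 -0.25122805 -0.59752021] 1.575
```

View pics/a.png

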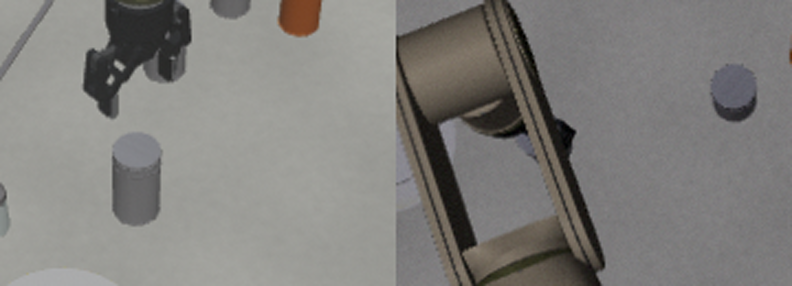

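The side view shows the open fingers above tin A, whose top is at crop (137,150), i.e. side pixel (312,298). This matches my estimate, so I descend and grip.

```bash
python3 -m creep '[{"linear":[0,-0.1,-2],"yaw":0},{"linear":[0,-0.1,-5],"yaw":0},{"linear":[0,-0.1,-8],"yaw":0},{"linear":[0,-0.1,-10.5],"yaw":0},{"linear":[0,-0.1,-12],"yaw":0},{"linear":[0,-0.1,-13],"yaw":0},{"linear":[0,-0.1,-13],"yaw":0},{"linear":[0,-0.1,-13],"yaw":0}]' 1 60 && python3 -m creep '[{"linear":[0,0,0],"yaw":0},{"linear":[0,0,0],"yaw":0},{"linear":[0,0,0],"yaw":0},{"linear":[0,0,0],"yaw":0},{"linear":[0,0,0],"yaw":0},{"linear":[0,0,0],"yaw":0},{"linear":[0,0,0],"yaw":0},{"linear":[0,0,0],"yaw":0}]' 0 60
```

```text
t: 2.58
tool_pos: [0.5119, 0.2479, 0.0623]
tool_rot: [[-0.903, 0.43, 0.002], [0.43, 0.903, 0.001], [-0.001, 0.001, -1.0]]
ft_force: [0.3, -1.4, 0.8]
grip_width: 0.0856
t: 3.58
tool_pos: [0.5122, 0.2481, 0.0627]
tool_rot: [[-0.903, 0.43, 0.002], [0.43, 0.903, 0.001], [-0.002, 0.002, -1.0]]
ft_force: [-0.5, -0.4, 6.8]
grip_width: 0.0597
```

```bash
python3 -m creep '[{"linear":[0,0,1],"yaw":0},{"linear":[0,0,2.5],"yaw":0},{"linear":[0,0,4],"yaw":0},{"linear":[0,0,5.3],"yaw":0},{"linear":[0,0,6],"yaw":0},{"linear":[0,0,6],"yaw":0},{"linear":[0,0,6],"yaw":0},{"linear":[0,0,6],"yaw":0},{"linear":[0,0,6],"yaw":0},{"linear":[0,0,6],"yaw":0}]'
cat > w.py <<'E'
from h import *
F=[];J=[]
for k in range(12):
    im=vision.camera("side");s=env.sense();F.append(s['ft_force']);J.append(s['joint_efforts'][1:3])
print(np.mean(F,0).round(2),np.std(F,0).round(2),np.mean(J,0).round(2),s['tool_pos'].round(4),s['grip_width'].round(4),s['t'])
import sys
cv2.imwrite(f"pics/{sys.argv[1]}.png",cv2.resize(im[150:350,240:440,::-1],None,fx=3,fy=3,interpolation=cv2.INTER_CUBIC))
E
python3 w.py liftA
```

```text
t: 4.82
tool_pos: [0.511, 0.2476, 0.1211]
tool_rot: [[-0.903, 0.43, -0.0], [0.43, 0.903, -0.0], [0.0, -0.0, -1.0]]
ft_force: [-0.9, -1.2, -2.0]
grip_width: 0.0597Traceback (most recent call last):
  File "w.py", line 5, in <module>
    print(np.mean(F,0).round(2),np.std(F,0).round(2),np.mean(J,0).round(2),s['tool_pos'].round(4),s['grip_width'].round(4),s['t'])
                                                                                                  ^^^^^^^^^^^^^^^^^^^^^
AttributeError: 'float' object has no attribute 'round'
```

```bash
sed -i "s/s\['grip_width'\].round(4)/s['grip_width']/" w.py; python3 w.py liftA
```

```text
[ 0.17  0.04 -2.13] [0.39 0.45 0.41] [-55.05 -48.48] [0.5111 0.2476 0.1213] 0.0598052731814228 6.025
```

View pics/liftA.png

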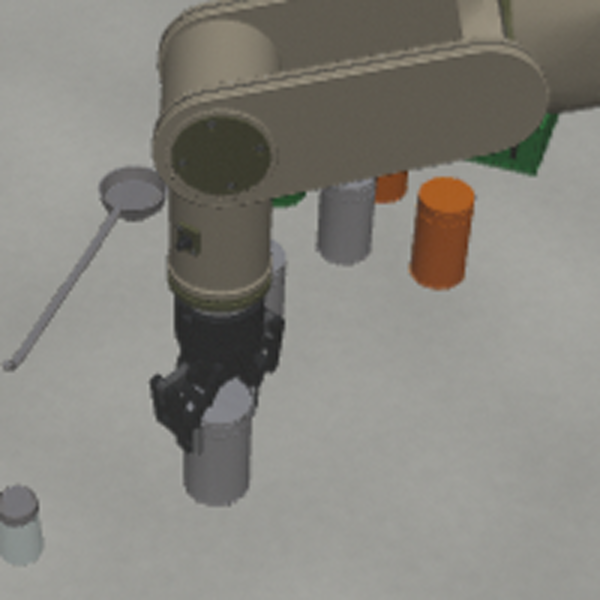

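Tin A is held upright and clear of the board, reading about 2.1 N (0.22 kg). I put it back and release it.

```bash
python3 -m creep '[{"linear":[0,0,-1],"yaw":0},{"linear":[0,0,-2.5],"yaw":0},{"linear":[0,0,-4],"yaw":0},{"linear":[0,0,-5],"yaw":0},{"linear":[0,0,-5.5],"yaw":0},{"linear":[0,0,-5.8],"yaw":0},{"linear":[0,0,-5.9],"yaw":0},{"linear":[0,0,-5.9],"yaw":0},{"linear":[0,0,-5.9],"yaw":0}]'
```

```text
t: 7.15
tool_pos: [0.5115, 0.2478, 0.0627]
tool_rot: [[-0.903, 0.43, 0.001], [0.43, 0.903, 0.0], [-0.001, 0.001, -1.0]]
ft_force: [-0.0, 0.4, -0.6]
grip_width: 0.0591
```

```bash
python3 -m creep '[{"linear":[0,0,-0.05],"yaw":0},{"linear":[0,0,-0.05],"yaw":0},{"linear":[0,0,-0.05],"yaw":0},{"linear":[0,0,-0.05],"yaw":0},{"linear":[0,0,-0.05],"yaw":0},{"linear":[0,0,-0.05],"yaw":0},{"linear":[0,0,-0.05],"yaw":0},{"linear":[0,0,-0.05],"yaw":0}]' 1 && python3 -m creep '[{"linear":[0,0,1],"yaw":0},{"linear":[0,0,3.5],"yaw":0},{"linear":[0,0,6.5],"yaw":0},{"linear":[0,0,9.5],"yaw":0},{"linear":[0,0,12],"yaw":0},{"linear":[0,0,13],"yaw":0}]'
```

```text
t: 8.15
tool_pos: [0.5111, 0.2476, 0.0618]
tool_rot: [[-0.903, 0.43, -0.0], [0.43, 0.903, -0.0], [0.0, -0.0, -1.0]]
ft_force: [0.3, 0.2, -0.2]
grip_width: 0.0855
t: 8.9
tool_pos: [0.5122, 0.248, 0.1945]
tool_rot: [[-0.903, 0.43, 0.004], [0.43, 0.903, 0.001], [-0.003, 0.003, -1.0]]
ft_force: [0.3, 0.3, -0.5]
grip_width: 0.0855
```

```bash
python3 -m creep '[{"linear":[0.4,-1.6,0],"yaw":0},{"linear":[1.1,-5,0],"yaw":0},{"linear":[2.1,-9.5,0],"yaw":0},{"linear":[3.2,-14.3,0],"yaw":0},{"linear":[4.2,-19,0],"yaw":0},{"linear":[5.1,-23,0],"yaw":0},{"linear":[5.7,-25.6,0],"yaw":0},{"linear":[5.7,-25.6,0],"yaw":0},{"linear":[5.7,-25.6,0],"yaw":0},{"linear":[5.7,-25.6,0],"yaw":0},{"linear":[5.7,-25.6,0],"yaw":0}]'
python3 w.py overB
```

```text
t: 10.28
tool_pos: [0.568, -0.0076, 0.1917]
tool_rot: [[-0.903, 0.429, -0.0], [0.429, 0.903, 0.0], [0.0, 0.0, -1.0]]
ft_force: [0.8, -0.2, 0.5]
grip_width: 0.0853
[ 0.13 -0.13  0.06] [0.4  0.52 0.51] [-52.79 -49.3 ] [ 0.5682 -0.0084  0.1918] 0.08519459894791408 10.875
```

View pics/overB.png

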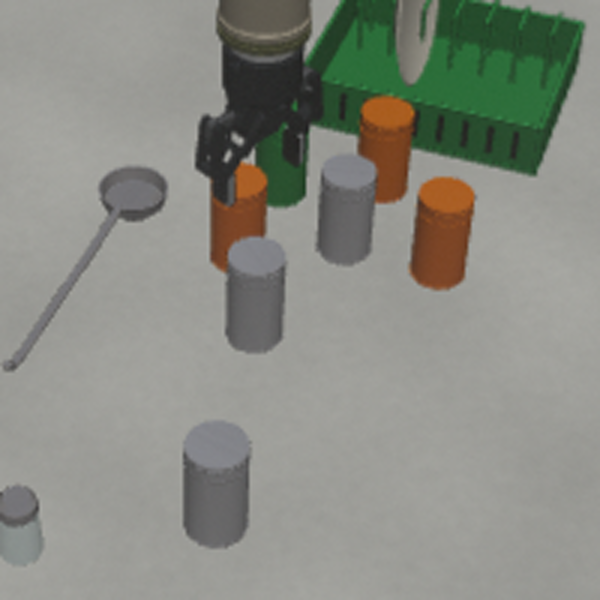

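A is back upright in its place, with its top at crop (216,444), i.e. side (312,298). The gripper is centred over B, whose top is at (256,257). The zero-load baseline is 0.06 N. I grip and lift B.

```bash
python3 -m creep '[{"linear":[0,0,-2],"yaw":0},{"linear":[0,0,-5],"yaw":0},{"linear":[0,0,-8],"yaw":0},{"linear":[0,0,-10.5],"yaw":0},{"linear":[0,0,-12],"yaw":0},{"linear":[0,0,-13],"yaw":0},{"linear":[0,0,-13],"yaw":0},{"linear":[0,0,-13],"yaw":0}]' 1 60 && python3 -m creep '[{"linear":[0,0,0],"yaw":0},{"linear":[0,0,0],"yaw":0},{"linear":[0,0,0],"yaw":0},{"linear":[0,0,0],"yaw":0},{"linear":[0,0,0],"yaw":0},{"linear":[0,0,0],"yaw":0},{"linear":[0,0,0],"yaw":0},{"linear":[0,0,0],"yaw":0}]' 0 60 && python3 -m creep '[{"linear":[0,0,1],"yaw":0},{"linear":[0,0,2.5],"yaw":0},{"linear":[0,0,4],"yaw":0},{"linear":[0,0,5.3],"yaw":0},{"linear":[0,0,6],"yaw":0},{"linear":[0,0,6],"yaw":0},{"linear":[0,0,6],"yaw":0},{"linear":[0,0,6],"yaw":0},{"linear":[0,0,6],"yaw":0},{"linear":[0,0,6],"yaw":0}]'; python3 w.py liftB
```

```text
t: 11.88
tool_pos: [0.5689, -0.0084, 0.0628]
tool_rot: [[-0.903, 0.43, 0.002], [0.43, 0.903, -0.0], [-0.002, 0.001, -1.0]]
ft_force: [-0.1, -1.4, 1.0]
grip_width: 0.0857
t: 12.88
tool_pos: [0.5691, -0.0087, 0.0632]
tool_rot: [[-0.903, 0.43, 0.002], [0.43, 0.903, -0.0], [-0.002, 0.001, -1.0]]
ft_force: [-0.7, -1.1, 5.9]
grip_width: 0.0599
t: 14.12
tool_pos: [0.568, -0.0084, 0.1216]
tool_rot: [[-0.903, 0.43, -0.0], [0.43, 0.903, 0.0], [0.0, -0.0, -1.0]]
ft_force: [-1.0, 0.9, -3.5]
grip_width: 0.0598
[ 0.06  0.02 -3.35] [0.51 0.52 0.67] [-55.61 -49.  ] [ 0.5682 -0.0084  0.1218] 0.05978341485841853 14.725
```

B reads 3.4 N (0.34 kg). Put it back, release it and move on to C (shift -4.6, -16.6).

```bash
python3 -m creep '[{"linear":[0,0,-1],"yaw":0},{"linear":[0,0,-2.5],"yaw":0},{"linear":[0,0,-4],"yaw":0},{"linear":[0,0,-5],"yaw":0},{"linear":[0,0,-5.5],"yaw":0},{"linear":[0,0,-5.8],"yaw":0},{"linear":[0,0,-5.9],"yaw":0},{"linear":[0,0,-5.95],"yaw":0},{"linear":[0,0,-5.95],"yaw":0},{"linear":[0,0,-5.95],"yaw":0}]' && python3 -m creep '[{"linear":[0,0,0],"yaw":0},{"linear":[0,0,0],"yaw":0},{"linear":[0,0,0],"yaw":0},{"linear":[0,0,0],"yaw":0},{"linear":[0,0,0],"yaw":0},{"linear":[0,0,0],"yaw":0},{"linear":[0,0,0],"yaw":0},{"linear":[0,0,0],"yaw":0}]' 1 && python3 -m creep '[{"linear":[0,0,1],"yaw":0},{"linear":[0,0,3.5],"yaw":0},{"linear":[0,0,6.5],"yaw":0},{"linear":[0,0,9.5],"yaw":0},{"linear":[0,0,12],"yaw":0},{"linear":[0,0,13],"yaw":0}]' && python3 -m creep '[{"linear":[-0.4,-1.5,0],"yaw":0},{"linear":[-1.4,-5,0],"yaw":0},{"linear":[-2.5,-9,0],"yaw":0},{"linear":[-3.5,-12.5,0],"yaw":0},{"linear":[-4.2,-15.3,0],"yaw":0},{"linear":[-4.6,-16.6,0],"yaw":0},{"linear":[-4.6,-16.6,0],"yaw":0},{"linear":[-4.6,-16.6,0],"yaw":0},{"linear":[-4.6,-16.6,0],"yaw":0},{"linear":[-4.6,-16.6,0],"yaw":0}]'; python3 w.py overC
```

```text
t: 15.98
tool_pos: [0.5686, -0.0085, 0.0632]
tool_rot: [[-0.903, 0.43, 0.001], [0.43, 0.903, -0.0], [-0.001, 0.0, -1.0]]
ft_force: [-4.8, -1.7, 6.2]
grip_width: 0.0597
t: 16.98
tool_pos: [0.5681, -0.0084, 0.0623]
tool_rot: [[-0.903, 0.43, -0.0], [0.43, 0.903, -0.0], [0.0, -0.0, -1.0]]
ft_force: [1.3, -0.2, -0.3]
grip_width: 0.0854
t: 17.73
tool_pos: [0.5693, -0.0085, 0.195]
tool_rot: [[-0.903, 0.43, 0.004], [0.43, 0.903, -0.0], [-0.004, 0.001, -1.0]]
ft_force: [0.0, -0.3, -0.0]
grip_width: 0.0851
t: 18.98
tool_pos: [0.5224, -0.1736, 0.1923]
tool_rot: [[-0.903, 0.429, 0.0], [0.429, 0.903, 0.0], [-0.0, 0.0, -1.0]]
ft_force: [-0.6, 0.7, 0.3]
grip_width: 0.0853
[0.14 0.12 0.02] [0.5  0.44 0.54] [-50.28 -49.32] [ 0.5221 -0.1744  0.1923] 0.08513553450107533 19.575
```

View pics/overC.png

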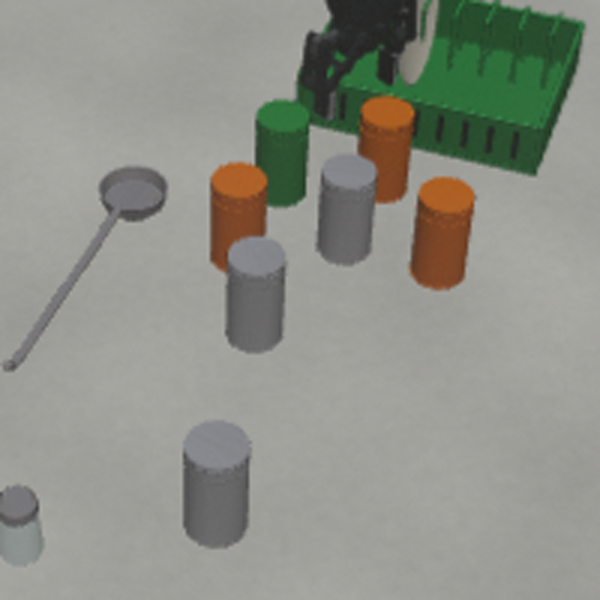

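A (216,444) and B (256,257) both stand unchanged, and C's top is at (349,172), matching the estimate. Next, heft C.

```bash
python3 -m creep '[{"linear":[0,0,-2],"yaw":0},{"linear":[0,0,-5],"yaw":0},{"linear":[0,0,-8],"yaw":0},{"linear":[0,0,-10.5],"yaw":0},{"linear":[0,0,-12],"yaw":0},{"linear":[0,0,-13],"yaw":0},{"linear":[0,0,-13],"yaw":0},{"linear":[0,0,-13],"yaw":0}]' 1 60 && python3 -m creep '[{"linear":[0,0,0],"yaw":0},{"linear":[0,0,0],"yaw":0},{"linear":[0,0,0],"yaw":0},{"linear":[0,0,0],"yaw":0},{"linear":[0,0,0],"yaw":0},{"linear":[0,0,0],"yaw":0},{"linear":[0,0,0],"yaw":0},{"linear":[0,0,0],"yaw":0}]' 0 60 && python3 -m creep '[{"linear":[0,0,1],"yaw":0},{"linear":[0,0,2.5],"yaw":0},{"linear":[0,0,4],"yaw":0},{"linear":[0,0,5.3],"yaw":0},{"linear":[0,0,6],"yaw":0},{"linear":[0,0,6],"yaw":0},{"linear":[0,0,6],"yaw":0},{"linear":[0,0,6],"yaw":0},{"linear":[0,0,6],"yaw":0},{"linear":[0,0,6],"yaw":0}]'; python3 w.py liftC
```

```text
t: 20.58
tool_pos: [0.5229, -0.1747, 0.0633]
tool_rot: [[-0.903, 0.43, 0.002], [0.43, 0.903, -0.001], [-0.002, 0.0, -1.0]]
ft_force: [-0.0, -0.1, 0.3]
grip_width: 0.085
t: 21.58
tool_pos: [0.5228, -0.175, 0.0635]
tool_rot: [[-0.903, 0.43, 0.001], [0.43, 0.903, -0.001], [-0.002, -0.0, -1.0]]
ft_force: [-2.0, -2.3, 6.4]
grip_width: 0.0584
t: 22.82
tool_pos: [0.522, -0.1743, 0.1221]
tool_rot: [[-0.903, 0.43, -0.0], [0.43, 0.903, 0.0], [0.0, -0.0, -1.0]]
ft_force: [-0.0, 0.1, -5.1]
grip_width: 0.0584
[-0.01 -0.04 -5.85] [0.5  0.51 0.47] [-54.49 -50.33] [ 0.5221 -0.1744  0.1223] 0.058511967009782874 23.425
```

C reads 5.85 N (0.60 kg), clearly the heaviest. I raise it 13 cm more.

```bash
python3 -m creep '[{"linear":[0,0,0.7],"yaw":0},{"linear":[0,0,2.3],"yaw":0},{"linear":[0,0,4.3],"yaw":0},{"linear":[0,0,6.5],"yaw":0},{"linear":[0,0,9],"yaw":0},{"linear":[0,0,11.2],"yaw":0},{"linear":[0,0,12.5],"yaw":0},{"linear":[0,0,13],"yaw":0},{"linear":[0,0,13],"yaw":0},{"linear":[0,0,13],"yaw":0},{"linear":[0,0,13],"yaw":0},{"linear":[0,0,13],"yaw":0}]'
sed -i 's/im\[150:350,240:440/im[60:350,200:450/;s/fx=3,fy=3/fx=2,fy=2/' w.py; python3 w.py end
```

```text
t: 24.92
tool_pos: [0.522, -0.1743, 0.2518]
tool_rot: [[-0.903, 0.43, -0.001], [0.43, 0.903, 0.0], [0.001, -0.0, -1.0]]
ft_force: [-0.9, -0.4, -5.6]
grip_width: 0.0586
[ 0.03  0.03 -5.82] [0.53 0.33 0.44] [-52.81 -53.44] [ 0.5221 -0.1744  0.2523] 0.05865455551256372 25.525
```

View pics/end.png

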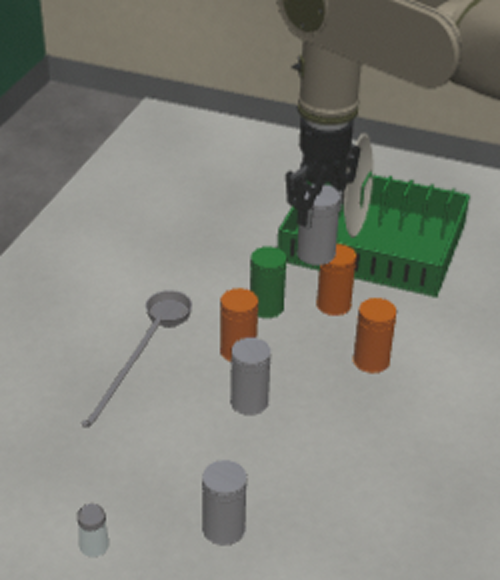

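The picture shows C held upright at (318,228). A (224,500) and B (250,377) are standing in place, and the look-alikes, shaker and ladle are undisturbed. I hand the job in.

```bash
python3 -c "from workcell import env; print(env.sign_off())"
```

```text
the job is handed in; nothing more can be done
None
```

I hefted the three tins from left to right, and the right one, C, is the heaviest. I handed the job in with C held still and upright. By the measured lift, its foot is about 19 cm above the board.

| Tin | Wrist reading | Mass (approx.) |
|---|---|---|
| A (left) | 2.1 N | 0.22 kg |
| B (middle) | 3.4 N | 0.34 kg |
| C (right) | 5.85 N | 0.60 kg |

A and B were lifted about 6 cm and stood back in place. In the last side picture both stood upright at their original positions. The look-alikes, shaker, ladle and drainer looked untouched. The plate was outside that last picture, but the arm never went low near it.

The steady wrist reading was 5.8 N at the end, and the robot's clock stood at 25.5 s. No check failed or disagreed.

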